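Open the locked sample-bay cover of an analyser

ROBOT

A 7-joint arm with a two-finger parallel gripper is mounted at the origin on the work surface. World frame = base frame: x ahead of the robot, y to its left, z up, the work surface at z = 0. Lengths are in m, angles in rad, forces in N, time in s.
With the tool pointing down it reaches from about 0.4 to 0.75 m from the base axis. Payload 19.5 kg.
Tool frame: the origin (TCP) lies midway between the tips of the shut fingers; the grasp point (between the pads) lies ctrl.tcp_to_grasp behind it (ctrl.tcp_to_grasp is the distance from the TCP to the grasp point, in m); z points along the fingers, y is the line along which they close (so a half turn about z gives the same grasp; the last joint's range is limited). The gripper opens to 85 mm and grips with 20 to 120 N. Pads are 22 mm wide; open, the fingers measure 114 mm over their backs; the gripper's body (76 mm by 85 mm) begins 54 mm behind the grasp point. The pads swing forward as they close: fully open they stand 13 mm farther back than shut.
Start: joints at [1.216, 0.707, -0.028, 1.485, 0.022, 0.951, -0.075], TCP at [0.177, -0.547, 0.231] pointing down, gripper open.
Joint ranges: [-2.71, 2.71], [-0.32, 2.16], [-1.57, 1.52], [0, 2.45], [-1.46, 4.6], [0, 2.02], [-2.83, 2.83]. Speed limits (rad/s): [1.89, 1.89, 2.57, 2.57, 3.01, 3.01, 3.01].

INTERFACE

Orientations are given as a unit quaternion [w, x, y, z].
In Python, from station import ctrl, claw, solver, vision gives the robot as it stands. The module is installed in compiled form; this text tells all that it offers. Calls block until the motion is done:
- ctrl.move_pose(position, orientation): joint-space move of the TCP to a pose.
- ctrl.movel(position, ori=None, speed=0.15, f_stop=None): straight line of the TCP; ori=None keeps the orientation; speed is the mean speed in m/s. With f_stop (N) it stops when the force on the tool has changed by that much, and returns True; else False.
- ctrl.move_j(angles): joint-space move.
- claw.grip(opening): finger opening in m; the grip force is fixed at half the most; returns when the fingers have stopped.
- ctrl.sleep(seconds).
- solver.solve_ik(position, orientation): joint angles nearest the present ones, or None.
- ctrl.sense(): the state.
- vision.get_image(name): name is "scene" or "top" or "wrist"; returns a dict with "pixels" (420x560x3 uint8, red, green, blue), "depth" (420x560 float32, m along the optical axis (not along the pixel's ray), 0 where there is no reading), "mtx" (3x3 intrinsics, pixels), "pose" (4x4, takes a point from camera to world coordinates). Camera axes: x right, y down, z forward; pixel columns grow to the right and rows downward; lengths in m; the calibration is good to about 2 mm. A picture is of the moment at which its call begins.
A pose or a line that the arm cannot do raises ctrl.PlanningError and nothing moves.
- ctrl.sign_off(): hands the job in; it is judged then, once.
Trained networks look in a picture, given as the dict that the camera call returned (one of the last four; its "shot" number tells which), for a name from the list of things; names that differ only in an ending like _2 or _b are one class to them, and where a whole thing is asked for, a point or a joint stands for the part that bears it (a point fixed in the world has none). Each returns a list of dicts, best first, with "p" (0 to 1); they miss things now and then, are a little off and sometimes report something else, mostly with a low value. They report only what shows in the picture. A call takes as long as a camera call.
- vision.search_frame(name, picture): "xyz" ([x, y, z] in m, in world coordinates, good to about 4 mm: the middle of the surface that is visible of it).
The state is a dict: "time_s": time; "qpos": joint angles; "qvel": joint speeds; "tau": joint torques, N m; "tcp_pos": TCP position; "eef_rot": TCP orientation; "contact_force": force on the tool from outside, world axes, zero at the start; "ft_torque": the same for the moment, N m; "finger_gap": finger opening in m; "finger_force": force on a finger pad.
Only numpy, scipy, OpenCV 4.12 (cv2) and the standard library are available. Lean on these libraries where they do the work, as an engineer would, in place of code of your own. Each camera call takes 0.05 s, during which the arm holds its last target. There are 200 camera calls.

TASK

Open the sliding cover of the sample-loading bay so that the tube rack under it can be reached: pull the cover's black spring plunger knob up to free it, slide the cover all the way open, and let the plunger drop into the second hole of the rail so that the cover is locked open. Leave the jar, cup, tube rack and tip box around it standing where they are.

Things in the scene. Friction and masses are not known exactly. Their poses are not given: they have to be found in the camera images.
- bay: Sample-loading bay: low white housing, 270 mm (its x) by 420 mm (its y) by 90 mm high, fixed to the bench. Origin: centre of its underside; z up. The cover opens along the bay's +y axis. A front aluminium rail (30 mm wide, 12 mm high, top 102 mm above the origin) runs along y at x = -95 mm and has two square 14 mm holes. The rest of the bay's top is 90 mm above the origin; its back deck is the strip x = +75 to +135 mm.
- cover (a joint): Travel of the sliding cover in m along the bay's +y: 0 closed, 0.140 fully open against its end stop. Locked (3 mm of play) while the plunger pin is in a hole. The cover is a flat aluminium-framed plate with a clear window, 181 mm (x) by 170 mm (y) by 6 mm, its top 110 mm above the bay's origin; about 0.5 kg, about 2 N to slide while the plunger is held up. It carries the plunger. It stays where it is left.
- plunger (a joint): Lift of the plunger in m: 0 fully dropped, 0.015 at its upper stop. The pin reaches 9 mm into the rail, so lift at least 10 mm to free the cover. A spring pulls it down: about 6 N at rest, 10 N at the top. Let go between the holes it rides on the rail; over a hole it drops in. At cover = 0.140 the pin is centred over the open hole (within 3 mm will do).
- knob_center (a point): Centre of the plunger's knob: upright black round knob, 25 mm diameter, 26 mm tall (13 mm above and below this point), on a 21 mm steel collar on the front frame of the cover. With the plunger down the point is 37 mm above the cover's underside, 31 mm above its top, 141 mm above the bench. It moves with the plunger and the cover; nothing else stands on the cover.
- hole_closed (a point): Mouth centre of the rail hole (14 mm square) in which the pin sits when the cover is closed, on the rail's top.
- hole_open (a point): Mouth centre of the second rail hole (14 mm square), 140 mm along the bay's +y from the first, in which the pin locks the cover open.
- jar_center (a point): Bystander: centre of a small amber jar, 40 mm diameter, 50 mm tall, on the bay's back deck.
- cup_center (a point): Bystander: centre of a small white open cup, 40 mm diameter, 40 mm tall, on the bay's back deck.
- rack_center (a point): Bystander: centre of a loose black tube rack with six capped tubes, 50 x 160 x 90 mm, on the bench beside the bay.
- tipbox_center (a point): Bystander: centre of a grey pipette-tip box with a clear lid, 124 x 89 x 72 mm, on the bench beside the bay.

How it is judged:
On the way:
1. the plunger is pulled up clear of the rail (value of joint plunger above 0.008 m), for 0.1 s.
At the end, for the whole second after the job is handed in: The cover is open (at least 134 of its 140 mm) and at rest, and the plunger has dropped into the open hole (within 3 mm of fully down) (value of joint cover above 0.134 m and value of joint plunger below 0.003 m and velocity of joint cover between -0.01 and 0.01 m/s); the robot touches nothing.
It fails at once if the jar or cup on the deck is shifted more than 30 mm or tipped over (distance of any of jar_center, cup_center from where it was at the start of the episode above 0.03 m or angle between any of jar_center, cup_center's own z axis and vertical above 0.5 rad).
It fails at once if the tube rack or tip box is shifted more than 30 mm or tipped over (distance of any of rack_center, tipbox_center from where it was at the start of the episode above 0.03 m or angle between any of rack_center, tipbox_center's own z axis and vertical above 0.5 rad).
It also fails if it takes over 35 s, if anything falls off the work surface, if the arm or the gripper's body presses on something with over 40 N, if the wrist force passes 120 N, or if a joint passes its speed limit or range.

## Working session

There is one attempt and no reset: what is moved stays moved. The work goes in short steps, each a Python script; the robot and the scene stay as the last script left them, time stands still between calls to the robot, and variables do not carry over. Pictures are saved under pics/ and viewed, at most 10 in all, crops included, and the job is handed in when it is done.

```bash
mkdir -p pics
python3 - <<'E'
from station import ctrl, claw, solver, vision
import cv2
print(ctrl.tcp_to_grasp, ctrl.sense())
for n in ["top","scene"]:
    im=vision.get_image(n); cv2.imwrite(f"pics/{n}0.png",im["pixels"][:,:,::-1])
    for t in ["knob_center","hole_open","hole_closed","bay","cover","jar_center","cup_center","rack_center","tipbox_center"]:
        if n=="scene" and t not in("knob_center","hole_open"): continue
        print(n,t,[(d["p"],d["xyz"]) for d in vision.search_frame(t,im)][:2])
E
```

```text
0.0187 {'time_s': 0.0, 'qpos': array([ 1.2163157 ,  0.70708127, -0.02762756,  1.48498074,  0.02195714,
        0.95091253, -0.07552101]), 'qvel': array([-0.00020529, -0.00060935,  0.00131657, -0.00151532, -0.00063118,
        0.00053639,  0.00148869]), 'tau': array([ 1.90254490e-03, -8.83187342e+01,  1.23548783e+00, -2.36157918e+01,
        1.69479515e-02,  6.51280818e-03, -6.09573772e-05]), 'tcp_pos': array([ 0.17686484, -0.54684966,  0.23084413]), 'eef_rot': array([-5.34809561e-04,  9.87798763e-01,  1.55734747e-01, -8.08968486e-05]), 'contact_force': array([-0.73491609, -0.77967318,  0.40273124]), 'ft_torque': array([ 0.04780232, -0.01363347, -0.01956858]), 'finger_force': 0.0, 'finger_gap': 0.08546258028231836}
top knob_center [(0.42, [0.5197, -0.0254, 0.1544])]
top hole_open [(0.64, [0.5958, 0.0707, 0.0878])]
top hole_closed [(0.69, [0.597, 0.0698, 0.0924])]
top bay [(0.93, [0.5964, 0.0702, 0.0938])]
top cover [(0.76, [0.5904, -0.0211, 0.1049]), (0.64, [0.5787, 0.3383, 0.0463])]
top jar_center [(0.9, [0.7092, -0.0379, 0.141])]
top cup_center [(0.54, [0.7016, 0.1695, 0.1117])]
top rack_center [(0.63, [0.5803, 0.3421, 0.0459])]
top tipbox_center [(0.62, [0.6307, -0.201, 0.0705]), (0.39, [0.7121, -0.0379, 0.1406])]
scene knob_center [(0.71, [0.5266, -0.0258, 0.1467])]
scene hole_open [(0.64, [0.6741, 0.0365, 0.0855])]
```

View pics/top0.png

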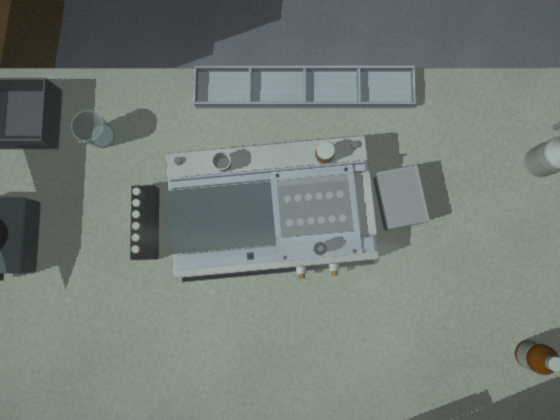

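View pics/scene0.png

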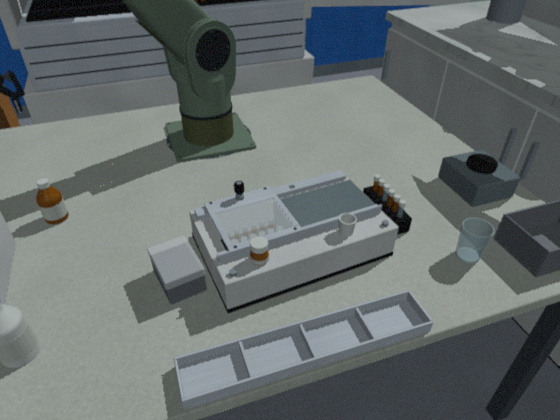

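The top view shows the bay slightly rotated, with the knob at about (320,248) and the dark open hole at about (250,256). The rack is at the left and the tip box at the right. Next I localise the knob and hole, then hover with the wrist camera.

```bash
cat > h.py <<'E'
from station import ctrl, claw, solver, vision
import numpy as np, cv2
from scipy.spatial.transform import Rotation as R
def px2w(im,u,v,z):
    d=im["pose"][:3,:3]@np.linalg.solve(im["mtx"],[u,v,1.]); o=im["pose"][:3,3]
    return o+d*(z-o[2])/d[2]
def quat(yaw):  # tool down, tool y along bay -y or +y
    M=np.array([[np.cos(yaw),np.sin(yaw),0],[np.sin(yaw),-np.cos(yaw),0],[0,0,-1]])
    return R.from_matrix(M).as_quat(scalar_first=True)
E
python3 - <<'E'
from h import *
im=vision.get_image("top")
g=cv2.cvtColor(im["pixels"],cv2.COLOR_RGB2GRAY)
def cen(x0,y0,x1,y1,t):
    m=cv2.moments((g[y0:y1,x0:x1]<t).astype(np.uint8),True); return x0+m["m10"]/m["m00"],y0+m["m01"]/m["m00"],m["m00"]
h=cen(244,250,258,262,80); k=cen(310,239,332,258,70); print(h,k)
H=px2w(im,*h[:2],.100); K=px2w(im,*k[:2],.148); print(H,K)
l=px2w(im,167,155,.09);r=px2w(im,365,138,.09);d=l-r; yaw=np.arctan2(-d[0],d[1]);print("edge yaw",yaw)
d=H-K; yaw2=np.arctan2(-d[0],d[1]); print("hole-knob",np.hypot(d[0],d[1]),yaw2)
q=quat(yaw2); p=K.copy(); p[2]=.26
for qq in (q,quat(yaw2+np.pi)): print(solver.solve_ik(p,qq))
ctrl.move_pose(p,q)
im=vision.get_image("wrist"); cv2.imwrite("pics/w1.png",im["pixels"][:,:,::-1])
print([(d["p"],d["xyz"]) for d in vision.search_frame("knob_center",im)][:2], ctrl.sense()["tcp_pos"],ctrl.sense()["time_s"])
E
```

```text
Traceback (most recent call last):
ZeroDivisionError: float division by zero
```

Run:
```python
from h import *
im=vision.get_image("top")
g=cv2.cvtColor(im["pixels"],cv2.COLOR_RGB2GRAY)
def cen(x0,y0,x1,y1):
    c=g[y0:y1,x0:x1]; t,b=cv2.threshold(c,0,1,cv2.THRESH_BINARY_INV|cv2.THRESH_OTSU)
    m=cv2.moments(b,True); print(t,c.min(),c.max()); return x0+m["m10"]/m["m00"],y0+m["m01"]/m["m00"],m["m00"]
h=cen(244,250,258,262); k=cen(311,239,330,257); print(h,k)
H=px2w(im,*h[:2],.100); K=px2w(im,*k[:2],.148); print(H,K)
l=px2w(im,167,155,.09);r=px2w(im,365,138,.09);d=l-r; yaw=np.arctan2(-d[0],d[1]);print("edge yaw",yaw)
d=H-K; yaw2=np.arctan2(-d[0],d[1]); print("hole-knob",np.hypot(d[0],d[1]),yaw2)
q=quat(yaw2); p=K.copy(); p[2]=.26
for qq in (q,quat(yaw2+np.pi)): print(solver.solve_ik(p,qq))
ctrl.move_pose(p,q)
im=vision.get_image("wrist"); cv2.imwrite("pics/w1.png",im["pixels"][:,:,::-1])
print([(d["p"],d["xyz"]) for d in vision.search_frame("knob_center",im)][:2], ctrl.sense()["tcp_pos"],ctrl.sense()["time_s"])
```

```text
114.0 73 160
129.0 87 164
(250.0, 255.5744680851064, 47.0) (321.64324324324326, 247.38918918918918, 185.0)
[0.50776842 0.11228767 0.1       ] [ 0.5224235  -0.02994042  0.148     ]
edge yaw 0.08712865952381571
hole-knob 0.14298111266748587 0.10267697151366635
[-0.07409736  0.5984514   0.12733978  1.62961956 -0.09009803  0.91926088
 -1.38209721]
[ 0.41993306  0.68904825 -0.8142285   1.61350404  0.55094889  1.08264951
  1.12741805]
[(0.97, [0.5213, -0.0296, 0.1552])] [ 0.52237601 -0.03068917  0.25996763] 3.075
```

View pics/w1.png

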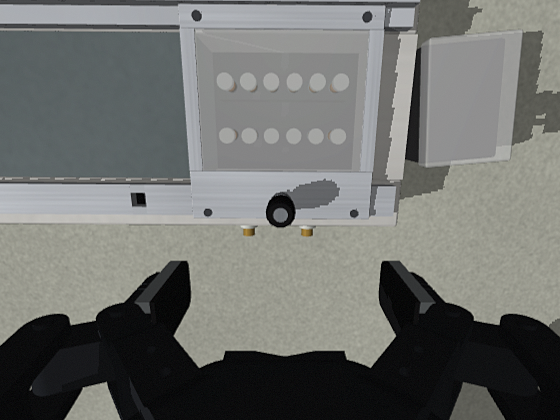

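The wrist view shows the knob at (281,211), centred between the open fingers, and the open hole at (139,199). The tip box is clear to the right. Next: refine the yaw, then descend, grip and lift.

Run:
```python
from h import *
im=vision.get_image("wrist")
K=px2w(im,281,214.5,.154); H=px2w(im,139,199.5,.102)
a=px2w(im,208,212.5,.11)-px2w(im,354,213.5,.11); b=px2w(im,197,16,.11)-px2w(im,367,16.3,.11)
f=lambda d:np.arctan2(-d[0],d[1])
print(K,H,f(a),f(b),f(H-K),np.hypot(*(H-K)[:2]))
yaw=np.mean([f(a),f(b),.0871]); print(yaw)
# knob xy: mean of estimates
p=np.array([*np.mean([K[:2],[.5224,-.0299]],0),.128]); q=quat(yaw); print(p)
ctrl.movel([p[0],p[1],.2],q)
print(ctrl.movel(p,q,speed=.08,f_stop=8), ctrl.sense()["tcp_pos"])
claw.grip(0.0)
s=ctrl.sense(); print(s["finger_gap"],s["finger_force"],s["contact_force"],s["tcp_pos"])
im=vision.get_image("scene"); c=im["pixels"][120:300,160:420,::-1]; cv2.imwrite("pics/s1.png",cv2.resize(c,None,fx=3,fy=3))
np.savez("st.npz",p=p,yaw=yaw,q=q); print(s["time_s"])
```

```text
[ 0.52043713 -0.02887405  0.154     ] [0.50713223 0.10930329 0.102     ] 0.09490356634817232 0.1007783704001504 0.09599260284072964 0.1388164169542673
0.09426064558277425
[ 0.52141856 -0.02938702  0.128     ]
False [ 0.52162643 -0.02940538  0.12840462]
0.02302824157013002 58.28965101856738 [-3.51751373  5.92762474 11.33380623] [ 0.52140441 -0.02846327  0.12839557]
5.325
```

View pics/s1.png

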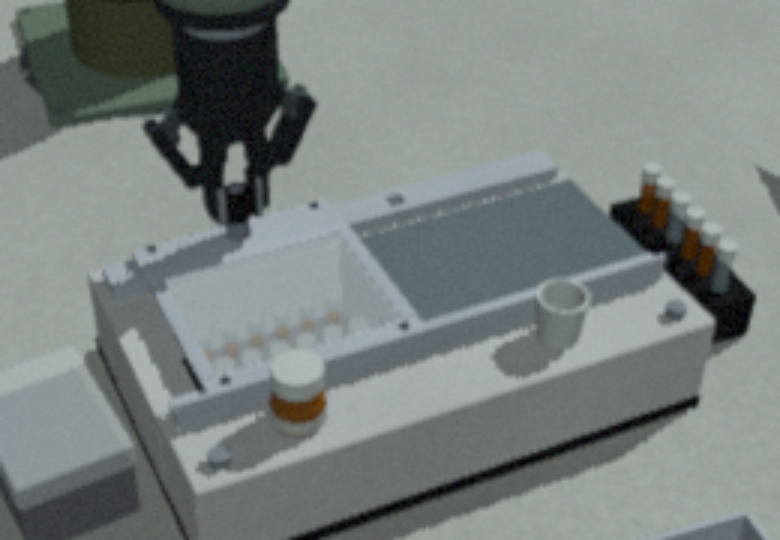

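The fingers hold the knob (gap 23 mm, 58 N), with nothing else touched. Next, lift and slide.

Run:
```python
from h import *
p0=ctrl.sense()["tcp_pos"]; yaw=.096; d=np.array([-np.sin(yaw),np.cos(yaw),0])
pr=lambda t:(lambda s:print(t,s["tcp_pos"],s["contact_force"],s["finger_gap"],s["time_s"]))(ctrl.sense())
ctrl.movel(p0+[0,0,.0125],speed=.04); ctrl.sleep(.2); pr("lift")
ok=ctrl.movel(p0+[0,0,.0125]+d*.025,speed=.05,f_stop=20); print(ok); pr("25mm")
if not ok:
    print(ctrl.movel(p0+[0,0,.0125]+d*.1405,speed=.07,f_stop=25)); pr("end")
    print((ctrl.sense()["tcp_pos"]-p0)@d)
im=vision.get_image("scene"); c=im["pixels"][120:300,160:420,::-1]; cv2.imwrite("pics/s2.png",cv2.resize(c,None,fx=3,fy=3))
np.savez("st.npz",p0=p0,d=d)
```

```text
lift [ 0.52133066 -0.02838617  0.14068231] [  1.08511928   2.66963394 -10.55341991] 0.023130517954170135 6.05
False
25mm [ 0.51897157 -0.00327758  0.14089874] [  0.36803481   1.25597094 -10.15825493] 0.022622563323744578 6.7
False
end [0.50811017 0.1111169  0.14092864] [  4.01708228  -1.68213825 -10.41226489] 0.022739569691367888 8.5
0.1401988063907634
```

View pics/s2.png

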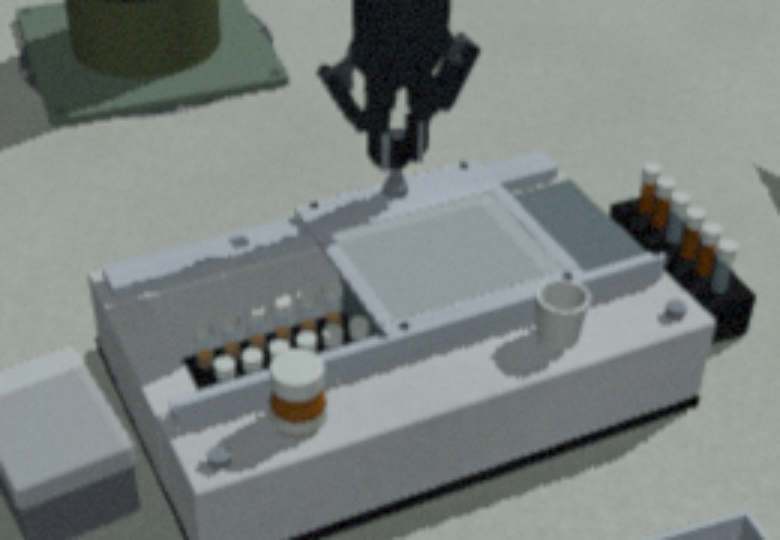

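The cover is open and the knob is still lifted. Next I nudge it to the end stop, lower the pin in, check that it locked, and release.

Run:
```python
from h import *
z=np.load("st.npz"); p0,d=z["p0"],z["d"]
pr=lambda t:(lambda s:print(t,(s["tcp_pos"]-p0)@d,s["tcp_pos"][2]-p0[2],s["contact_force"],s["time_s"]))(ctrl.sense())
c=ctrl.sense()["tcp_pos"]
print(ctrl.movel(c+d*.005,speed=.02,f_stop=10)); pr("nudge")
c=ctrl.sense()["tcp_pos"]; c=c+d*(.140-(c-p0)@d)
ctrl.movel(c); 
print(ctrl.movel([c[0],c[1],p0[2]+.0005],speed=.03,f_stop=18)); pr("low")
c=ctrl.sense()["tcp_pos"]
print(ctrl.movel(c-d*.010,speed=.02,f_stop=10)); pr("lock test")
ctrl.movel(c); claw.grip(.085); ctrl.sleep(.2)
c=ctrl.sense()["tcp_pos"]; ctrl.movel([c[0],c[1],.26]); ctrl.sleep(.2); pr("up")
im=vision.get_image("wrist"); cv2.imwrite("pics/w2.png",im["pixels"][:,:,::-1])
im=vision.get_image("scene"); cv2.imwrite("pics/s3.png",cv2.resize(im["pixels"][120:300,160:420,::-1],None,fx=3,fy=3))
r=vision.search_frame("knob_center",im); print([(k["p"],k["xyz"]) for k in r])
```

```text
True
nudge 0.14029543902698863 0.012120733312391108 [  3.64331809  -3.73202493 -10.37705732] 8.7583
True
low 0.14006011201113633 7.123255134694473e-05 [-0.46795371  0.32404353  9.69144122] 9.4583
True
lock test 0.13705316063291853 9.509823377368276e-05 [-0.63401885  3.07103903  6.11726276] 9.7917
up 0.14003802806448143 0.13106086713052567 [ 0.76540402 -0.1798155   0.46982032] 12.0917
[(0.75, [0.707, 0.1624, 0.1236]), (0.52, [0.512, 0.1128, 0.1461])]
```

View pics/w2.png

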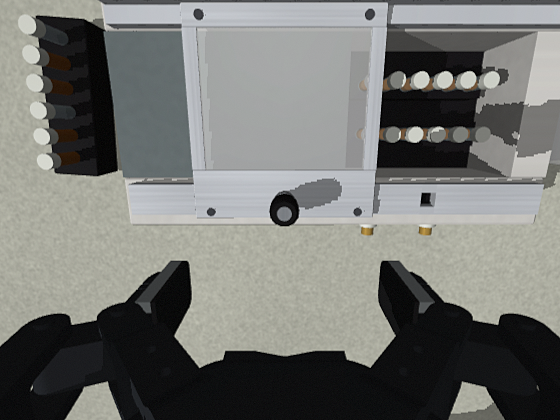

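View pics/s3.png

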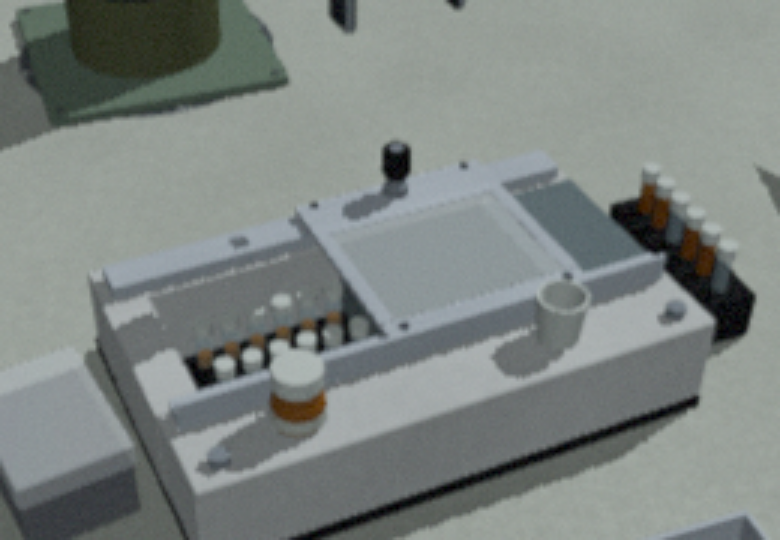

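The pictures show the cover open, with the knob at (284,211) in the wrist view, as low as it was when closed. In the lock test the cover stopped after 3 mm, and the gripper is clear.

```bash
python3 -c "
from station import ctrl
print(ctrl.sign_off())"
```

```text
the job is handed in; nothing more can be done
None
```

The cover is slid fully open (about 140 mm of travel) and locked, with the plunger dropped into the open hole; the jar, cup, rack and tip box look unmoved in the pictures, and the job was handed in after about 12 s of robot time, with no verdict returned.

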